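# Vent the desiccator and hold its stuck lid ajar

## Task

The lid of the taller of the two desiccator boxes is stuck in its gasket. First turn that box's vent tap clockwise as far as it goes (about a quarter turn), then pull the lid straight up by its bar handle until it breaks free, without jerking it away or tipping it, and hold it still, level and over the box with a gap of about 2 cm all round: finish while holding it like that. Leave the lower box's lid and tap as they are and do not disturb the other things on the bench.

Things in the scene. Friction and masses are not known exactly. Their poses are not given: they have to be found in the camera images.
- tall_box: taller of two white plastic desiccator boxes with clear, grey-framed lids, fixed to the bench, 150 mm high without lid, 200 mm deep (x), 170 mm wide (y). Origin: centre of its underside. x points from its front to its back, y to the vent tap's column (66 mm wide, 150 mm high), z up. Walls 10 mm; a rubber strip on the inside of each wall, just below the rim, grips the lid's plug
- tall_tap_grip (a point): point on the upright axis of the taller box's vent tap, 7 mm below the top of its black bar grip; bar 38 mm long (this point's x), 14 mm thick (its y), 32 mm high, on a 40 mm wide disc whose top is 23 mm below this point. In the box frame at (-50, 125, 181) mm. Turns with the tap
- tall_tap (a joint): angle of the taller box's vent tap, rad, growing clockwise seen from above: 0 shut (bar along the box's x axis), 1.571 fully open at the stop (bar across). It starts between 0 and 0.35, turns with slight friction (about 0.03 N m) and stays where it is left
- tall_lid: taller box's loose lid, 0.25 to 0.5 kg: clear plate 204 x 174 x 10 mm on the rim, below it a plug 172 x 142 x 10 mm inside the mouth. Origin: centre of the plate's underside, at (0, 0, 150) mm in the box frame when shut (same axes); the gap is its rise. Stuck: 13 to 20 N straight up break it loose, 5 to 10 mm up the rubber pushes it upward, above that only its weight is left
- tall_handle (a point): middle of the flat steel bar handle on the taller box's lid, above the lid's centre: bar 14 mm thick (x), 116 mm long (y, level), 18 mm high, its middle 36 mm above the plate's top (46 mm above the lid's origin), on two 12 mm posts 100 mm apart, so 27 mm are free under it
- low_box: lower of two white plastic desiccator boxes with clear, grey-framed lids, fixed to the bench, 100 mm high without lid, 200 mm deep (x), 170 mm wide (y). Origin: centre of its underside. x points from its front to its back, y to the vent tap's column (66 mm wide, 100 mm high), z up. Built like the taller one; leave alone
- low_tap (a joint): angle of the lower box's vent tap, rad, 0 = shut as at the start; leave alone
- low_lid: lid of the lower box, like the other; origin: centre of its plate's underside, 100 mm up in the box frame when shut; leave alone
- vial: small capped glass vial, 28 mm wide, 55 mm high, standing in front of the boxes; origin at its underside; leave alone
- tube: capped clear sample tube lying on the bench in front of the boxes, 109 mm long, 21 mm thick at the cap; origin under its middle; leave alone
- marker: black marker pen, 135 mm long, 13 mm thick, lying in front of the boxes; origin under its middle; leave alone
- rack: blue rack with capped tubes, 70 x 150 mm, 115 mm high, behind the boxes; origin at its underside; leave alone
- towel_roll: upright roll of paper towels, 112 mm wide, 220 mm high, far left; origin at its underside; leave alone
- jar: amber glass jar, 72 mm wide, 110 mm high, at the right; origin at its underside; leave alone
- tip_box: lime box of pipette tips with clear lid, 85 x 120 mm, 72 mm high, at the right; origin at its underside; leave alone
- spray_bottle: white spray bottle, 76 mm wide, 205 mm high, at the left; origin at its underside; leave alone

How it is judged (in metres and radians):
On the way, in this order (a step that is already met when the one before it is completed fails the run):
1. the taller box's vent tap is turned fully open, its lid still shut (value of joint tall_tap above 1.35 rad and z of tall_lid in the frame of tall_box below 0.154 m), for 0.2 s.
2. its lid has been pulled free of the seal (z of tall_lid in the frame of tall_box above 0.161 m and contact force between the fingers and tall_lid above 1 N), for 0.2 s.
At the end, for the whole second after the job is handed in: Taller box: tap above 1.35 rad; lid held by the fingers, still, 12 to 30 mm above its shut height, within 20 mm sideways, 0.12 rad of level and 0.2 rad of the box's yaw, not touching the box. Lower box: lid down, tap under 0.2 rad (value of joint tall_tap above 1.35 rad and z of tall_lid in the frame of tall_box between 0.162 and 0.18 m and contact force between the fingers and tall_lid above 1 N and horizontal distance between tall_lid and tall_box below 0.02 m and angle between tall_lid's own z axis and vertical below 0.12 rad and angle between the x axis of tall_lid and the x axis of tall_box, either way round below 0.2 rad and contact force between tall_lid and tall_box below 0.1 N and linear speed of tall_lid below 0.02 m/s and angular speed of tall_lid below 0.2 rad/s and z of low_lid in the frame of low_box below 0.104 m and value of joint low_tap below 0.2 rad); the arm keeps its last pose, push and grip.
It fails at once if the lid is lifted before the tap is turned open (z of tall_lid in the frame of tall_box above 0.156 m and value of joint tall_tap below 1.25 rad).
It fails at once if the lid is jerked away: more than 60 mm up, or tipped by more than 0.35 rad (z of tall_lid in the frame of tall_box above 0.21 m or angle between tall_lid's own z axis and vertical above 0.35 rad).
It fails at once if the lower box is opened or its tap turned (z of low_lid in the frame of low_box above 0.11 m or value of joint low_tap above 0.3 rad).
It fails at once if a bystander is moved more than 30 mm (distance of any of vial, tube, marker, rack, towel_roll, jar, tip_box, spray_bottle from where it was at the start of the episode above 0.03 m).
It also fails if it takes over 48 s, if anything falls off the work surface, if the arm or the gripper's body presses on something with over 40 N, if the wrist force passes 120 N, or if a joint passes its speed limit or range.

## Robot

A 6-joint arm with a two-finger parallel gripper is mounted at the origin on the work surface. World frame = base frame: x ahead of the robot, y to its left, z up, the work surface at z = 0. Lengths are in m, angles in degrees, forces in N, time in s.
With the tool pointing down it reaches from about 0.325 to 0.775 m from the base axis. Payload 5.5 kg.
Tool frame: the origin (TCP) lies midway between the tips of the shut fingers; the grasp point (between the pads) lies 19 mm behind it (bot.hold_point_z is the distance from the TCP to the grasp point, in m); z points along the fingers, y is the line along which they close (so a half turn about z gives the same grasp; the last joint's range is limited). The gripper opens to 88 mm and grips with 3 to 60 N. Pads are 20 mm wide; open, the fingers measure 115 mm over their backs; the gripper's body (75 mm by 178 mm) begins 61 mm behind the grasp point.
Start: joints at [67.454, 5.22, 70.514, -0, 104.267, -3.249], TCP at [0.198, 0.566, 0.223] pointing down, gripper open.
Joint ranges: [-164.24, 164.24], [-49.07, 125.15], [9.68, 141.18], [-86.29, 266.29], [3.28, 154.24], [-151.56, 151.56]. Speed limits (degrees/s): [147.25, 147.25, 172.46, 180, 180, 180].

## Interface

Orientations are given as [roll, pitch, yaw] about the fixed x, y, z axes, in that order (R = Rz(yaw) Ry(pitch) Rx(roll)).
In Python, from rig import bot gives the robot as it stands.
- The arm moves only by the tool step_arm, never from a script. Its argument "plan" is text: rows parted by semicolons, each of 7 numbers parted by spaces: the shift along the tool's x, y, z normalised to -1 to 1, where 1 is 500 mm, then the turn, a rotation vector about the tool's x, y, z normalised to -1 to 1, where 1 is 90 degrees, then the gripper's target within -1 to 1 (shut at 1, half-way at 0, fully open at -1). In form: x y z wx wy wz jaw; .... A call has 1 to 10 rows; each row is the pose to reach, as a shift and turn from the pose commanded when the call began, along the tool's axes at that moment; what a row does not reach only later rows make up. A row lasts 1/12 s, in which the tool goes at most 41.7 mm and 7.16 degrees, less where a joint would pass 70% of its speed; a pose out of reach is approached as far as the arm can. A call with a number of a shift or a turn outside -1 to 1 is refused whole. A call with a gripper value outside its range is refused whole. The fingers move at their own pace and stop on an object; "squeeze" is the grip in N (left out, the last holds). Time passes only in rows, so rows that repeat a pose let the fingers close. It gives the time, the measured TCP pose, the force, the opening and the grip force at its end, in the units of the state.
- bot.get_state(): the state, without advancing time (a new reading comes with each control period).
- bot.capture(name): name is "side" or "top"; returns a dict with "pixels" (420x560x3 uint8, red, green, blue), "intrinsics" (3x3 intrinsics, pixels), "R" (3x3) and "t" (3): a world point X has camera coordinates R X + t. Camera axes: x right, y down, z forward; pixel columns grow to the right and rows downward; lengths in m; the calibration is good to about 2 mm. A picture is of the moment at which its call begins. There is no depth.
- bot.sign_off(): hands the job in; it is judged then, once.
The state is a dict: "time": time; "qpos": joint angles; "joint_vel": joint speeds; "effort": joint torques, N m; "tcp_pos": TCP position; "tool_rot": TCP orientation; "contact_force": force on the tool from outside, world axes, zero at the start; "torque": the same for the moment, N m; "gripper_width": finger opening in m; "gripper_force": force on a finger pad.
Only numpy, scipy, OpenCV 4.12 (cv2) and the standard library are available. Lean on these libraries where they do the work, as an engineer would, in place of code of your own. Each camera call takes 0.05 s, during which the arm holds its last target. There are 200 camera calls.

## Working session

There is one attempt and no reset: what is moved stays moved. The work goes in short steps, Python scripts to look and compute and a tool call to move; the robot and the scene stay as the last step left them, time stands still between calls to the robot, and variables do not carry over. Pictures are saved under pics/ and viewed, at most 10 in all, crops included, and the job is handed in when it is done.

Besides the shell and the picture viewer there is one more tool, called after "Request:" by a JSON object that holds its "op" and its "data", one argument or row to a line. step_arm: Moves the arm, as the interface text tells. Scaled input: -1 to 1 covers 500 mm each way for a shift and 90 degrees each way for a turn. Its arguments: {"type":"object","properties":{"plan":{"type":"string"},"squeeze":{"type":"number"}},"required":["plan"]}

```bash
mkdir -p pics
python3 - <<'E'
from rig import bot
import cv2,numpy as np,pickle
d={}
for n in("top","side"):
    c=bot.capture(n);d[n]=c;cv2.imwrite(f"pics/{n}0.png",c["pixels"][:,:,::-1])
    print(n,c["intrinsics"],c["R"],c["t"],-np.array(c["R"]).T@c["t"])
pickle.dump(d,open("d0.pkl","wb"))
print(bot.get_state())
E
```

```text
top [[445.0520786    0.         286.22134474]
 [  0.         445.0520786  212.42224466]
 [  0.           0.           1.        ]] [[-0.01569724 -0.9996974  -0.01893948]
 [-0.98865832  0.01834783 -0.1490573 ]
 [ 0.1493597   0.01638489 -0.98864716]] [0.03494101 0.59020774 1.60006565] [ 0.34507695 -0.00211549  1.67053691]
side [[508.2710978    0.         284.37645779]
 [  0.         508.2710978  211.29694893]
 [  0.           0.           1.        ]] [[ 0.77226662 -0.63493285 -0.02155319]
 [-0.4324438  -0.50052134 -0.7499805 ]
 [ 0.46539943  0.58850545 -0.66110869]] [-0.42755079  0.34853808  1.35494352] [-0.1496836  -0.89440694  1.14794662]
{'time': 0.1, 'qpos': array([ 6.74546540e+01,  5.25799782e+00,  7.05723378e+01, -1.01374411e-03,
        1.04266092e+02, -3.24871660e+00]), 'joint_vel': array([-0.01697484, -0.03247214, -0.20360843,  0.02821104, -0.04443179,
        0.00492933]), 'effort': array([ 2.51770565e-03, -4.47856271e+01, -4.07568634e+01,  7.00242841e-02,
        2.85081955e-02, -1.20767822e-04]), 'tcp_pos': array([0.19818702, 0.56605802, 0.22165431]), 'tool_rot': array([-1.79903672e+02, -4.48326689e-03,  1.60703118e+02]), 'contact_force': array([ 0.28662402, -1.0728622 ,  0.20854162]), 'torque': array([-0.02153671, -0.04174713,  0.01427846]), 'gripper_force': 0.0, 'gripper_width': 0.08792160509369687}
```

View pics/top0.png

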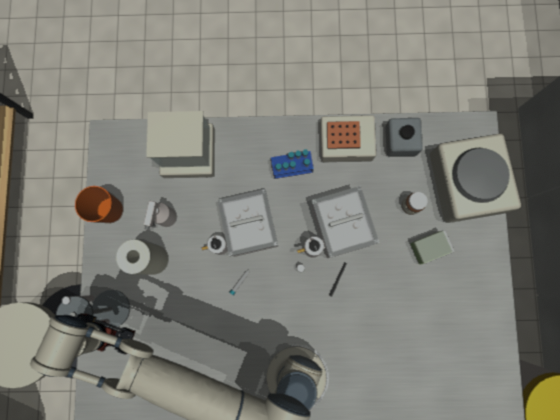

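View pics/side0.png

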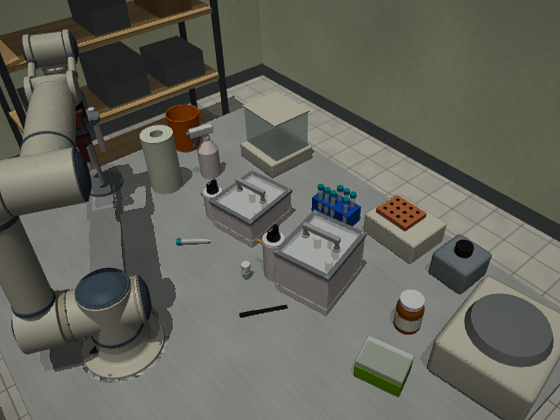

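The top view shows two boxes, at about (247,222) and (343,221), each with its tap on the left at (217,243) and (314,246). In the side view the right-hand box, with its lid at about (320,240), looks taller. I'll enlarge it.

Run:
```python
import cv2,pickle,numpy as np
d=pickle.load(open("d0.pkl","rb"))
a=d["top"]["pixels"][175:275,285:385,::-1];b=d["side"]["pixels"][205:325,250:370,::-1]
a=cv2.resize(a,(400,400),interpolation=cv2.INTER_CUBIC);b=cv2.resize(b,(400,400),interpolation=cv2.INTER_CUBIC)
cv2.imwrite("pics/c1.png",np.hstack([a,b]))
```

```text
(no output)
```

View pics/c1.png

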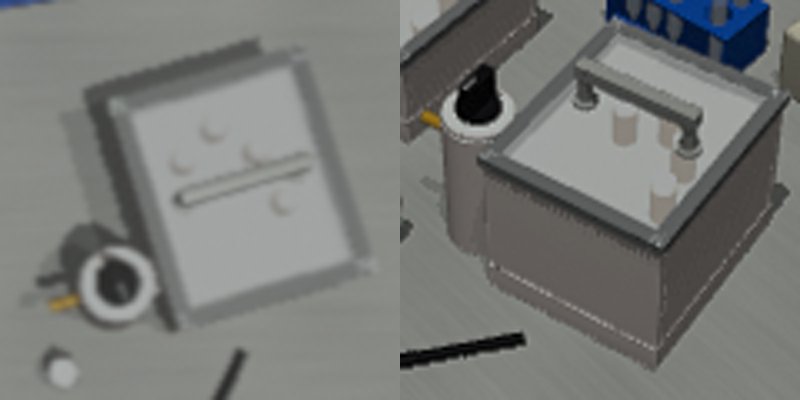

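The crop shows the tall box with its lid frame, its handle (top-view ends about (330,224) and (361,215)) and its black tap at about (314,245). Next I measure these with ray casts.

```bash
cat > h.py <<'E'
import numpy as np,cv2
def ray(c,p):
    K,R,t=map(np.array,(c["intrinsics"],c["R"],c["t"]));d=R.T@np.linalg.inv(K)@np.array([p[0],p[1],1.]);return -R.T@t,d
def onz(c,p,z):
    o,d=ray(c,p);return o+d*(z-o[2])/d[2]
def tri(c1,p1,c2,p2):
    o1,d1=ray(c1,p1);o2,d2=ray(c2,p2);s=np.linalg.lstsq(np.c_[d1,-d2],o2-o1,rcond=None)[0]
    a,b=o1+s[0]*d1,o2+s[1]*d2;return (a+b)/2,np.linalg.norm(a-b)
def blob(c,m,x0,y0,x1,y1):
    mm=np.zeros_like(m);mm[y0:y1,x0:x1]=m[y0:y1,x0:x1]
    n,l,s,ce=cv2.connectedComponentsWithStats(mm);k=1+np.argmax(s[1:,4]);return ce[k],s[k],l==k
E
python3 - <<'E'
import pickle;from h import *
np.set_printoptions(precision=4,suppress=True)
d=pickle.load(open("d0.pkl","rb"));T,S=d["top"],d["side"]
print("handle L",tri(T,(330.5,224.5),S,(304.9,224.5)),"R",tri(T,(361.2,215.5),S,(337.9,238.9)))
print("handle z.205:",onz(T,(330.5,224.5),.205),onz(T,(361.2,215.5),.205))
C=np.array([onz(T,p,.160)[:2] for p in[(313.75,201.25),(360,188.75),(377.5,242),(330.75,256.25)]])
print("corners",C,C.mean(0),[np.linalg.norm(C[i]-C[i-1]) for i in range(4)])
r=cv2.minAreaRect(C.astype(np.float32)*1000);print(r)
# refine outline via line through grey frame
for n,c,box in(("top",T,(300,228,330,262)),("side",S,(262,222,286,246))):
    g=c["pixels"].max(2);ce,s,l=blob(c,(g<60).astype(np.uint8),*box)
    P=np.argwhere(l)[:,::-1].astype(np.float32);print(n,"tap",ce,s,cv2.minAreaRect(P))
    if n=="top":
        W=np.array([onz(c,p,.188)[:2] for p in P]);print(W.mean(0));u,v=np.linalg.eigh(np.cov(W.T));print(u**.5*1000,v[:,1],np.degrees(np.arctan2(v[1,1],v[0,1])))
        x0,y0,x1,y1=box;print(g[y0:y1,x0:x1][5:30,3:27])
    # white disc 40mm wide, z=.158
    ce,s,l=blob(c,((g>165)).astype(np.uint8),*box);print("white",ce,s,onz(c,(s[0]+s[2]/2-.5,s[1]+s[3]/2-.5),.158))
# lower box check: lid corners at z .11 vs .16
E
```

```text
handle L (array([ 0.5261, -0.1257,  0.1964]), np.float64(0.004160840785195765)) R (array([ 0.5535, -0.228 ,  0.1999]), np.float64(0.002911387961544179))
handle z.205: [ 0.5233 -0.1238  0.205 ] [ 0.5515 -0.2263  0.205 ]
corners [[ 0.6104 -0.0724]
 [ 0.6511 -0.2329]
 [ 0.4663 -0.2845]
 [ 0.4209 -0.1251]] [ 0.5372 -0.1787] [np.float64(0.1967244046854841), np.float64(0.16554050950528806), np.float64(0.19193212161203527), np.float64(0.1658095695141188)]
((537.8125, -178.6444091796875), (196.72447204589844, 165.80592346191406), 15.519067764282227)
top tap [313.6557 244.6557] [310 240   9  11  61] ((313.7500305175781, 244.75003051757812), (9.192388534545898, 8.485280990600586), 45.0)
[ 0.4589 -0.0672]
[7.8105 8.6711] [-0.9472  0.3205] 161.30448192598996
[[ 85  84  84  84  84  81  74  69  69  76  93 110 115 105  80  68  67  67
   77  99 114 116 119 132]
 [ 84  84  85  85  86  85  78  71  69  69  72  81  92  95  77  69  67  68
   74  96 113 116 117 127]
 [ 81  83  84  85  85  85  80  72  70  71  71  71  73  76  71  68  68  67
   70  86 109 116 116 121]
 [ 72  76  80  83  85  85  81  79  91 10
[... 1718 characters left out ...]
 173 173 173 172 171 166 150 130
  120 118 109  85  70  68]
 [122 119 110  92  80  86 111 134 147 156 160 161 160 158 155 145 126 116
  118 119 116 105  84  69]
 [133 132 128 114  96  85  85  92  98 107 117 120 116 115 115 119 121 122
  124 123 121 117 103  79]
 [135 135 135 131 122 107  95  90  86  89  94  97  99 107 119 130 134 136
  135 132 125 120 111  90]
 [135 135 135 136 135 131 125 115 108 108 110 113 119 129 135 139 139 139
  139 137 132 125 120 105]]
white [313.1957 249.3043] [306 242  17  12  46] [ 0.4515 -0.0694  0.158 ]
side tap [273.3799 233.5978] [267 224  13  18 179] ((273.0, 232.5), (17.0, 12.0), 90.0)
white [272.7872 240.2128] [263 233  21  13  94] [ 0.4494 -0.0824  0.158 ]
```

```bash
cat >> h.py <<'E'
from scipy.spatial.transform import Rotation as Ro
def to(cmd_pos,cmd_rpy,pos,yaw):
    """row numbers from a commanded pose to a tool-down pose"""
    A=Ro.from_euler("xyz",cmd_rpy,degrees=True);B=Ro.from_euler("xyz",[180,0,yaw],degrees=True)
    return np.round(np.r_[A.inv().apply(np.array(pos)-cmd_pos)/.5,(A.inv()*B).as_rotvec(degrees=True)/90],4)
E
python3 - <<'E'
import pickle;from h import *
np.set_printoptions(precision=4,suppress=True)
d=pickle.load(open("d0.pkl","rb"));T,S=d["top"],d["side"]
print("column",onz(T,(313.9,245.4),.15))
# side: column-top ring and bar top
print("side ring",onz(S,(262.5+10.5,205+115/3.333),.15))
y=np.radians(15.3);print("pred",[.538+np.cos(y)*-.05-np.sin(y)*.125,-.177+np.sin(y)*-.05+np.cos(y)*.125])
for p in((310,244.5),(213.5,242.5),(133,257),(157,213)):print(p,onz(T,p,.2))
print(to([.198,.566,.223],[180,0,160.7],[.198,.566,.40],160.7))
print(to([.198,.566,.40],[180,0,160.7],[.457,-.070,.40],188))
s=S["pixels"][205:325,250:370].max(2)[15:45,10:40];print(s[::1,::1])
E
```

```text
column [ 0.4592 -0.0696  0.15  ]
side ring [ 0.453  -0.0774  0.15  ]
pred [np.float64(0.4567879978314385), np.float64(-0.06962397519104388)]
(310, 244.5) [ 0.4586 -0.0546  0.2   ]
(213.5, 242.5) [0.4708 0.2652 0.2   ]
(133, 257) [0.4273 0.5324 0.2   ]
(157, 213) [0.5733 0.4565 0.2   ]
[-0.     0.    -0.354  0.     0.     0.   ]
[-0.9093 -1.0293 -0.      0.      0.     -0.3033]
[[ 69  69  74  74  75  74  75  73  75  74  74  74  77  77  72  80  83 107
   77  81  74  79  75  75  96 115 134 130 127 129]
 [ 75  75  74  74  74  75  74  74  75  73  77  75  78  77  79  93  88  75
   74  80  78  75  73  92 131 130 131 131 130 129]
 [ 74  74  74  75  74  73  74  75  77  74  73  78  75  86  96  92  77  80
   74  77  74  73  92 134 128 127 129 130 130 130]
 [ 74  73  74  74  74  74  75  72  77  77  74  78  85 107 101  75  75  80
   77  75  80  90 135 132 131 128 128 129 130 130]
 [ 75  75  75  75  75  73  76  74  73  77  78  81  93  76  35  29  57  70
   74  75 112 132 131 131 131 131 130 128 130 130]
 [ 74  74  74  74  78  74  73  78  74  82  89  80  76  36  12  13  13  29
   56  90 135 129 129
[... 2330 characters left out ...]
176 175 175 175 175 172
  171 162 122  89  92  93  93  91 102 135 134 137]
 [133 130  97  82  99 130 103 133 117 158 166 166 169 169 168 166 164 146
  135  90  90  92  92  92  92 102 135 134 142 152]
 [133 131  97  82  89 101 136 132 106 118 122 126 136 137 134 120 106  95
   77  91  92  93  93  90 103 135 134 141 157 165]
 [133 132 100  81  89  92  91 106 140 159 135 140 115 114 120 139 114 128
   91  93  93  93  91 102 136 134 140 152 165 164]
 [130 132 114  80  90  95  96  99  99  97 102 110 110 110 109 101  91  92
   93  94  93  91 102 136 134 139 152 165 164 163]
 [130 128 113  79  89  94  97 100 101 102 102 103 102 103 100  94  95  99
   91  92  91 103 136 134 140 153 166 164 164 164]]
```

Run:
```python
import pickle;from h import *
np.set_printoptions(precision=4,suppress=True)
d=pickle.load(open("d0.pkl","rb"));S=d["side"]
a,b=[onz(S,p,.188) for p in((269.8,231.7),(276,225))];print(a,b,(a+b)/2,np.linalg.norm(a-b),np.degrees(np.arctan2(*(b-a)[1::-1])))
```

```text
[ 0.4423 -0.079   0.188 ] [ 0.472  -0.0691  0.188 ] [ 0.4572 -0.074   0.188 ] 0.031290629049073086 18.456390347224602
```

Request:
{"op": "step_arm", "data": {
  "plan": "0 0 -0.354 0 0 0 0; 0 0 -0.354 0 0 0 0; 0 0 -0.354 0 0 0 0; 0 0 -0.354 0 0 0 0; 0 0 -0.354 0 0 0 0; 0 0 -0.354 0 0 0 0",
  "squeeze": 20
}}

```text
time: 0.6
tcp_pos: [0.1984, 0.5666, 0.4044]
tool_rot: [179.6, 0.0, 160.7]
contact_force: [-0.5, -0.3, -1.2]
gripper_width: 0.0514
gripper_force: 0.0
```

Request:
{"op": "step_arm", "data": {
  "plan": "-0.455 -0.515 0 0 0 -0.15 0; -0.455 -0.515 0 0 0 -0.15 0; -0.455 -0.515 0 0 0 -0.15 0; -0.455 -0.515 0 0 0 -0.15 0; -0.455 -0.515 0 0 0 -0.15 0; -0.455 -0.515 0 0 0 -0.15 0; -0.455 -0.515 0 0 0 -0.15 0; -0.455 -0.515 0 0 0 -0.15 0; -0.455 -0.515 0 0 0 -0.15 0; -0.455 -0.515 0 0 0 -0.15 0"
}}

```text
time: 1.43
tcp_pos: [0.3287, 0.2459, 0.3978]
tool_rot: [-179.9, -0.1, 173.9]
contact_force: [-0.0, -0.2, -0.4]
gripper_width: 0.044
gripper_force: 0.0
```

```bash
cat > go.py <<'E'
import sys;from h import *;from rig import bot
s=bot.get_state();v=list(map(float,sys.argv[1:]))
print(s["tcp_pos"].round(4),s["tool_rot"].round(2),s["gripper_width"],to(s["tcp_pos"],s["tool_rot"],v[:3],v[3]))
E
python3 go.py .457 -.071 .26 194
```

```text
[0.3287 0.2459 0.3978] [-1.7991e+02 -9.0000e-02  1.7392e+02] 0.04395841147860807 [-0.3227 -0.6027  0.2762 -0.0009 -0.0012 -0.2231]
```

Request:
{"op": "step_arm", "data": {
  "plan": "-0.323 -0.603 0.276 0 0 -0.223 0; -0.323 -0.603 0.276 0 0 -0.223 0; -0.323 -0.603 0.276 0 0 -0.223 0; -0.323 -0.603 0.276 0 0 -0.223 0; -0.323 -0.603 0.276 0 0 -0.223 0; -0.323 -0.603 0.276 0 0 -0.223 0; -0.323 -0.603 0.276 0 0 -0.223 0; -0.323 -0.603 0.276 0 0 -0.223 0; -0.323 -0.603 0.276 0 0 -0.223 0; -0.323 -0.603 0.276 0 0 -0.223 0"
}}

```text
time: 2.27
tcp_pos: [0.4585, -0.0704, 0.2561]
tool_rot: [179.9, -0.4, -165.8]
contact_force: [0.2, -0.4, -0.8]
gripper_width: 0.0438
gripper_force: 0.0
```

Request:
{"op": "step_arm", "data": {
  "plan": "0 0 0 0 0 0 0; 0 0 0 0 0 0 0; 0 0 0 0 0 0 0; 0 0 0 0 0 0 0"
}}

```text
time: 2.6
tcp_pos: [0.4583, -0.0665, 0.2622]
tool_rot: [-180.0, 0.1, -165.6]
contact_force: [-0.2, -0.1, -0.4]
gripper_width: 0.0439
gripper_force: 0.0
```

```bash
python3 go.py .457 -.071 .165 194
python3 - <<'E'
from rig import bot
import cv2,numpy as np,pickle
d={n:bot.capture(n) for n in("top","side")};pickle.dump(d,open("d1.pkl","wb"))
b=d["side"]["pixels"][140:280,200:340,::-1];a=d["top"]["pixels"][190:290,260:360,::-1]
cv2.imwrite("pics/c2.png",np.hstack([cv2.resize(x,(400,400),interpolation=cv2.INTER_CUBIC) for x in(a,b)]))
E
```

```text
[ 0.4583 -0.0665  0.2622] [-1.8000e+02  6.0000e-02 -1.6559e+02] 0.04389348978314118 [ 0.0049 -0.008   0.1944 -0.      0.0007  0.0045]
```

View pics/c2.png

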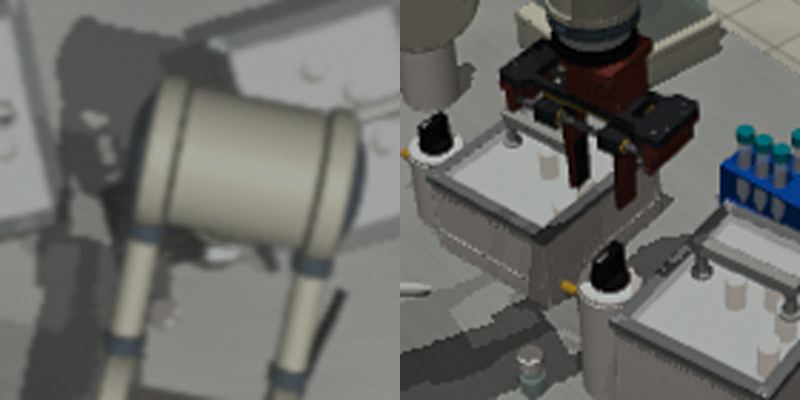

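The side crop shows the half-open fingers above the tap (tips near pixels (262,205) and (278,212)). The bar is about parallel to the finger planes. I descend now.

Request:
{"op": "step_arm", "data": {
  "plan": "0.005 -0.008 0.03 0 0 0 0; 0.005 -0.008 0.07 0 0 0 0; 0.005 -0.008 0.11 0 0 0 0; 0.005 -0.008 0.15 0 0 0 0; 0.005 -0.008 0.17 0 0 0 0; 0.005 -0.008 0.19 0 0 0 0; 0.005 -0.008 0.194 0 0 0 0; 0.005 -0.008 0.194 0 0 0 0; 0.005 -0.008 0.194 0 0 0 0"
}}

```text
time: 3.45
tcp_pos: [0.4571, -0.0726, 0.1658]
tool_rot: [-180.0, 0.1, -165.7]
contact_force: [-0.3, 0.5, 0.3]
gripper_width: 0.0439
gripper_force: 0.0
```

Request:
{"op": "step_arm", "data": {
  "plan": "0 0 0 0 0 0 1; 0 0 0 0 0 0 1; 0 0 0 0 0 0 1; 0 0 0 0 0 0 1; 0 0 0 0 0 0 1; 0 0 0 0 0 0 1; 0 0 0 0 0 0 1",
  "squeeze": 12
}}

```text
time: 4.03
tcp_pos: [0.4564, -0.0705, 0.165]
tool_rot: [179.8, 0.0, -165.6]
contact_force: [-2.3, 9.2, 2.7]
gripper_width: 0.014
gripper_force: 12.0
```

Request:
{"op": "step_arm", "data": {
  "plan": "0 0.003 0 0 0 0 1; 0 0.003 0 0 0 0.06 1; 0 0.003 0 0 0 0.13 1; 0 0.003 0 0 0 0.2 1; 0 0.003 0 0 0 0.27 1; 0 0.003 0 0 0 0.34 1; 0 0.003 0 0 0 0.41 1; 0 0.003 0 0 0 0.48 1; 0 0.003 0 0 0 0.5 1; 0 0.003 0 0 0 0.5 1"
}}

```text
time: 4.87
tcp_pos: [0.4567, -0.0684, 0.165]
tool_rot: [179.7, -0.1, 149.3]
contact_force: [1.2, 10.9, 2.9]
gripper_width: 0.0141
gripper_force: 12.0
```

Request:
{"op": "step_arm", "data": {
  "plan": "0.002 0.003 0 0 0 0.06 1; 0.002 0.003 0 0 0 0.13 1; 0.002 0.003 0 0 0 0.2 1; 0.002 0.003 0 0 0 0.27 1; 0.002 0.003 0 0 0 0.34 1; 0.002 0.003 0 0 0 0.41 1; 0.002 0.003 0 0 0 0.46 1; 0.002 0.003 0 0 0 0.49 1; 0.002 0.003 0 0 0 0.49 1; 0.002 0.003 0 0 0 0.49 1"
}}

```text
time: 5.7
tcp_pos: [0.4582, -0.0671, 0.1651]
tool_rot: [179.7, -0.2, 105.3]
contact_force: [7.9, 9.0, -1.4]
gripper_width: 0.0139
gripper_force: 12.0
```

```bash
python3 -c "
from rig import bot
s=bot.get_state();print(s['torque'],s['contact_force'],s['tool_rot'],s['tcp_pos'])"
```

```text
[ 1.46660419 -1.2755293   0.13560929] [ 7.92291643  8.97143294 -1.40566375] [ 1.79655295e+02 -1.55484593e-01  1.05324457e+02] [ 0.45822432 -0.067149    0.16505606]
```

Request:
{"op": "step_arm", "data": {
  "plan": "0.004 0 0 0 0 0.03 1; 0.004 0 0 0 0 0.06 1; 0.004 0 0 0 0 0.06 1; 0.004 0 0 0 0 0.06 1"
}}

```text
time: 6.03
tcp_pos: [0.458, -0.0665, 0.1651]
tool_rot: [179.7, -0.0, 99.9]
contact_force: [9.9, 3.9, -1.9]
gripper_width: 0.0154
gripper_force: 12.5
```

```bash
python3 -c "
from rig import bot
s=bot.get_state();print(s['torque'],s['contact_force'],s['tool_rot'],s['tcp_pos'])"
```

```text
[ 0.6857461  -1.57286597  0.3181947 ] [ 9.93199758  3.93977429 -1.85682853] [ 1.79653283e+02 -3.55052855e-02  9.98729811e+01] [ 0.45797946 -0.06646953  0.16505259]
```

Request:
{"op": "step_arm", "data": {
  "plan": "0 0 0 0 0 0 0; 0 0 0 0 0 0 0; 0 0 0 0 0 0 0; 0 0 0 0 0 0 0; 0 0 -0.04 0 0 0 0; 0 0 -0.1 0 0 0 0; 0 0 -0.17 0 0 0 0; 0 0 -0.2 0 0 0 0; 0 0 -0.2 0 0 0 0"
}}

```text
time: 6.78
tcp_pos: [0.4567, -0.068, 0.2694]
tool_rot: [179.6, 0.2, 99.7]
contact_force: [0.2, -0.1, -0.1]
gripper_width: 0.0436
gripper_force: 0.0
```

```bash
python3 go.py .539 -.175 .265 105.3
```

```text
[ 0.4567 -0.068   0.2694] [179.61   0.18  99.75] 0.043564004549139626 [-0.2388  0.1259  0.0103  0.0042  0.0022 -0.0617]
```

Request:
{"op": "step_arm", "data": {
  "plan": "-0.08 0.042 0.01 0 0 -0.062 0; -0.16 0.084 0.01 0.004 0.002 -0.062 0; -0.239 0.126 0.01 0.004 0.002 -0.062 0; -0.239 0.126 0.01 0.004 0.002 -0.062 0; -0.239 0.126 0.01 0.004 0.002 -0.062 0; -0.239 0.126 0.01 0.004 0.002 -0.062 0"
}}

```text
time: 7.28
tcp_pos: [0.5376, -0.1745, 0.2578]
tool_rot: [-179.5, -0.3, 105.3]
contact_force: [-0.4, 0.0, 0.7]
gripper_width: 0.0436
gripper_force: 0.0
```

```bash
python3 go.py .539 -.175 .177 105.3
python3 - <<'E'
from rig import bot
import cv2,numpy as np,pickle
d={n:bot.capture(n) for n in("top","side")};pickle.dump(d,open("d2.pkl","wb"))
b=d["side"]["pixels"][160:300,230:370,::-1];a=d["top"]["pixels"][190:290,280:380,::-1]
cv2.imwrite("pics/c3.png",np.hstack([cv2.resize(x,(400,400),interpolation=cv2.INTER_CUBIC) for x in(a,b)]))
E
```

```text
[ 0.5376 -0.1745  0.2578] [-179.5    -0.33  105.29] 0.043637705539373225 [-0.0026  0.0039  0.1616 -0.0055 -0.0036 -0.    ]
```

View pics/c3.png

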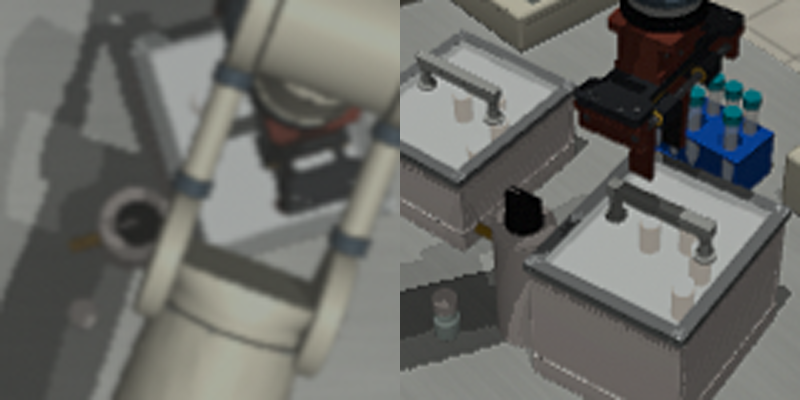

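The bar of the tap now lies across the box, and the open fingers are above the handle. I lower over it and grip.

Request:
{"op": "step_arm", "data": {
  "plan": "-0.001 0.001 0.03 0 0 0 0; -0.001 0.001 0.07 0 0 0 0; -0.001 0.001 0.11 0 0 0 0; -0.001 0.001 0.14 0 0 0 0; -0.001 0.001 0.16 0 0 0 0; -0.001 0.001 0.165 0 0 0 0; -0.001 0.001 0.165 0 0 0 0; -0.001 0.001 0.165 0 0 0 0; -0.001 0.001 0.165 0 0 0 0"
}}

```text
time: 8.13
tcp_pos: [0.5386, -0.1747, 0.1789]
tool_rot: [-179.8, -0.1, 105.4]
contact_force: [-0.1, -0.0, 0.6]
gripper_width: 0.0439
gripper_force: 0.0
```

Request:
{"op": "step_arm", "data": {
  "plan": "0 0 0 0 0 0 1; 0 0 0 0 0 0 1; 0 0 0 0 0 0 1; 0 0 0 0 0 0 1; 0 0 0 0 0 0 1; 0 0 0 0 0 0 1; 0 0 0 0 0 0 1; 0 0 0 0 0 0 1",
  "squeeze": 40
}}

```text
time: 8.8
tcp_pos: [0.5393, -0.1746, 0.1773]
tool_rot: [-179.8, -0.2, 105.4]
contact_force: [5.5, 1.1, -1.3]
gripper_width: 0.0141
gripper_force: 40.0
```

```bash
python3 -c "
from rig import bot
s=bot.get_state();print(s['torque'],s['contact_force'],s['tool_rot'],s['tcp_pos'])"
```

```text
[ 0.06427941 -0.92857579  0.10913904] [ 5.51506655  1.07864891 -1.29585755] [-1.79804394e+02 -1.64550632e-01  1.05391890e+02] [ 0.53930245 -0.17457924  0.1772506 ]
```

Request:
{"op": "step_arm", "data": {
  "plan": "0 0.002 -0.001 0 0 0 1; 0 0.002 -0.002 0 0 0 1; 0 0.002 -0.003 0 0 0 1; 0 0.002 -0.004 0 0 0 1; 0 0.002 -0.005 0 0 0 1; 0 0.002 -0.006 0 0 0 1; 0 0.002 -0.006 0 0 0 1; 0 0.002 -0.006 0 0 0 1"
}}

```text
time: 9.47
tcp_pos: [0.5392, -0.1745, 0.1774]
tool_rot: [-179.6, -0.3, 105.4]
contact_force: [6.5, -1.9, -12.9]
gripper_width: 0.0139
gripper_force: 40.0
```

Request:
{"op": "step_arm", "data": {
  "plan": "0 0 -0.001 0 0 0 1; 0 0 -0.002 0 0 0 1; 0 0 -0.003 0 0 0 1; 0 0 -0.004 0 0 0 1; 0 0 -0.004 0 0 0 1; 0 0 -0.004 0 0 0 1"
}}

```text
time: 9.97
tcp_pos: [0.5388, -0.1743, 0.1785]
tool_rot: [-179.5, -0.3, 105.4]
contact_force: [5.5, -0.9, -15.0]
gripper_width: 0.0138
gripper_force: 40.0
```

Request:
{"op": "step_arm", "data": {
  "plan": "0 0 -0.002 0 0 0 1; 0 0 -0.003 0 0 0 1; 0 0 -0.004 0 0 0 1; 0 0 -0.005 0 0 0 1; 0 0 -0.006 0 0 0 1; 0 0 -0.006 0 0 0 1; 0 0 -0.006 0 0 0 1"
}}

```text
time: 10.55
tcp_pos: [0.5384, -0.1742, 0.1839]
tool_rot: [-179.5, -0.3, 105.4]
contact_force: [1.1, 0.9, -7.6]
gripper_width: 0.0135
gripper_force: 40.0
```

Request:
{"op": "step_arm", "data": {
  "plan": "0 0 -0.002 0 0 0 1; 0 0 -0.005 0 0 0 1; 0 0 -0.008 0 0 0 1; 0 0 -0.012 0 0 0 1; 0 0 -0.016 0 0 0 1; 0 0 -0.02 0 0 0 1; 0 0 -0.024 0 0 0 1; 0 0 -0.027 0 0 0 1; 0 0 -0.027 0 0 0 1; 0 0 -0.027 0 0 0 1"
}}

```text
time: 11.38
tcp_pos: [0.5393, -0.1745, 0.1987]
tool_rot: [-179.7, -0.2, 105.4]
contact_force: [-0.4, 0.0, -4.2]
gripper_width: 0.0139
gripper_force: 40.0
```

Request:
{"op": "step_arm", "data": {
  "plan": "0 0 0 0 0 0 1; 0 0 0 0 0 0 1; 0 0 0 0 0 0 1; 0 0 0 0 0 0 1; 0 0 0 0 0 0 1; 0 0 0 0 0 0 1"
}}

```text
time: 11.88
tcp_pos: [0.5392, -0.1745, 0.1986]
tool_rot: [-179.6, -0.2, 105.4]
contact_force: [-0.9, 0.2, -3.4]
gripper_width: 0.0137
gripper_force: 40.0
```

Run:
```python
from rig import bot
import cv2,numpy as np,pickle
s=bot.get_state();print(s['tcp_pos'],s['tool_rot'],s['contact_force'],s['torque'],s['joint_vel'])
b=bot.capture("side")["pixels"][190:310,240:380,::-1]
cv2.imwrite("pics/c4.png",cv2.resize(b,(700,600),interpolation=cv2.INTER_CUBIC))
```

```text
[ 0.53923436 -0.17453976  0.1985919 ] [-179.6467333    -0.19833434  105.35413247] [-0.88574328  0.15242987 -3.41011608] [0.00700456 0.0526428  0.03877085] [-0.07720357 -0.09509668  0.04388236  0.02966358  0.01691513 -0.06456697]
```

View pics/c4.png

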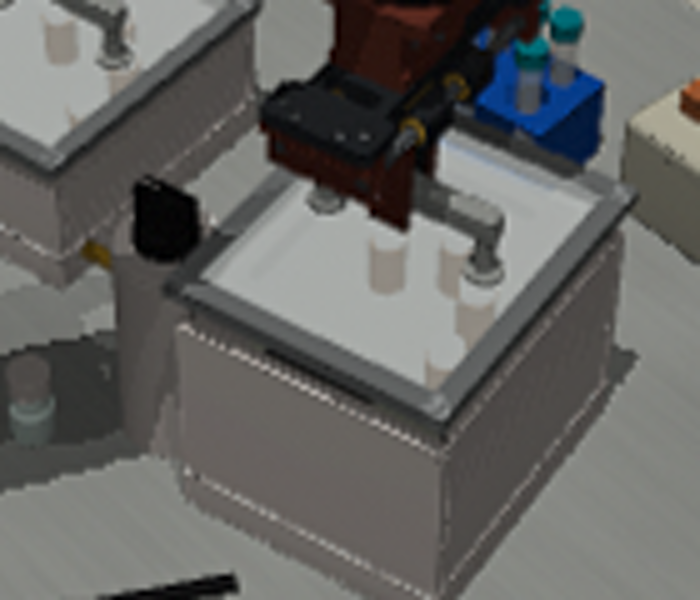

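The picture shows the lid level over the box with an even gap (frame corner about (440,405), box rim about (440,445)). The measured force is only the lid's weight, and the tap is still across. I hand it in now.

```bash
python3 -c "
from rig import bot
print(bot.sign_off())"
```

```text
the job is handed in; nothing more can be done
None
```

I turned the taller box's tap clockwise to its stop, then pulled the lid free; it was handed in held still and level about 21 mm above the box, with the lower box untouched (the hand-in gave no verdict).

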